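Shift the torque tester's range lever to its third slot

ROBOT

A 7-joint arm with a two-finger parallel gripper is mounted at the origin on the work surface. World frame = base frame: x ahead of the robot, y to its left, z up, the work surface at z = 0. Lengths are in m, angles in degrees, forces in N, time in s.
With the tool pointing down it reaches from about 0.4 to 0.85 m from the base axis. Payload 10.4 kg.
Tool frame: the origin (TCP) lies at the very end of the fingers, on their centre line; the grasp point (between the pads) lies ctrl.tcp_to_grasp behind it (ctrl.tcp_to_grasp is the distance from the TCP to the grasp point, in m); x points along the fingers, z is the direction in which the jaws open and shut, and the axes are right-handed (so a half turn about x gives the same grasp; the last joint's range is limited). The gripper opens to 87 mm and grips with 3 to 60 N. Pads are 19 mm wide; open, the fingers measure 117 mm over their backs; the gripper's body (75 mm by 190 mm) begins 51 mm behind the grasp point.
Start: joints at [75.481, 19.034, -3.707, 83.658, 1.238, 77.344, -5.071], TCP at [0.143, -0.608, 0.223] pointing down, gripper open.
Joint ranges: [-148.97, 148.97], [-28.65, 121.19], [-84.17, 76.75], [9.2, 138.47], [-72.65, 252.65], [3.7, 117.97], [-149.18, 149.18]. Speed limits (degrees/s): [127.2, 127.2, 159.86, 159.86, 180, 180, 180].

INTERFACE

Orientations are given as [roll, pitch, yaw] about the fixed x, y, z axes, in that order (R = Rz(yaw) Ry(pitch) Rx(roll)).
In Python, from bench import ctrl, grab_frame, camera_params, order, find_in, spot_point gives the robot as it stands. Calls block until the motion is done:
- ctrl.goto(position, orientation): joint-space move of the TCP to a pose.
- ctrl.line_to(position, velocity=0.15, attitude=None): straight line of the TCP; attitude=None keeps the orientation; velocity is the mean speed in m/s.
- ctrl.set_joints(angles): joint-space move.
- ctrl.set_gripper(opening): finger opening in m; the grip force is fixed at half the most; returns when the fingers have stopped.
- ctrl.wait(seconds).
- ctrl.ik(position, orientation): joint angles nearest the present ones, or None.
- grab_frame(name): name is "scene" or "top" or "wrist"; returns the picture (480x640x3 uint8, blue, green, red); there is no depth.
- camera_params(name): a dict with "fx", "fy", "cx", "cy" (pixels), "world_from_camera" (4x4, takes a point from camera to world coordinates); the wrist camera has in their place "hand_eye" (4x4, takes a point from camera to tool coordinates, whose origin is the TCP and whose axes are the tool frame's). Camera axes: x right, y down, z forward; pixel columns grow to the right and rows downward; lengths in m; the calibration is good to about 2 mm. A picture is of the moment at which its call begins: read the wrist's pose just before it. camera_params takes no time and is no camera call.
A pose or a line that the arm cannot do raises ctrl.PlanningError and nothing moves.
- order.close_job(): hands the job in, once; it reports no verdict.
Trained networks look in the newest picture that a camera, given by its name, has taken for a name from the list of things; names that differ only in an ending like _2 or _b are one class to them, and where a whole thing is asked for, a point or a joint stands for the part that bears it (a point fixed in the world has none). Each returns a list of dicts, best first, with "score" (0 to 1); they miss things now and then, are a little off and sometimes report something else, mostly with a low value. They report only what shows in the picture. A call takes as long as a camera call.
- find_in(camera, thing): "xy" ([column, row] in pixels, amid what is visible of it).
- spot_point(camera, thing): "xy" ([column, row] in pixels: a listed point, or the origin of a listed thing).
Readings, each from a call of its own:
- ctrl.get_time_s(): time.
- ctrl.get_joint_positions(): joint angles.
- ctrl.get_joint_vel(): joint speeds.
- ctrl.get_joint_torque(): joint torques, N m.
- ctrl.get_ee_pos(): TCP position.
- ctrl.get_eef_rot(): TCP orientation.
- ctrl.get_ft_force(): force on the tool from outside, world axes, zero at the start.
- ctrl.get_moment(): the same for the moment, N m.
- ctrl.get_opening(): finger opening in m.
Only numpy, scipy, OpenCV 4.12 (cv2) and the standard library are available. Lean on these libraries where they do the work, as an engineer would, in place of code of your own. Each camera call takes 0.05 s, during which the arm holds its last target. There are 200 camera calls.

TASK

The range lever of the torque tester stands somewhere in the left-hand leg of its H-shaped gate. Push its knob with the fingers, without pinching it: to the middle, across to the right, then forward (away from the robot) as far as it goes into the third slot, the far right one as seen from the robot. Leave the lever there and do not move the loose parts lying around the tester.

Things in the scene. Friction and masses are not known exactly. Their poses are not given: they have to be found in the camera images.
- casing: Grey torque tester box, 170 (x) by 240 (y) by 90 mm high, fixed on the counter at a varying place and turned by up to 20 degrees. Origin: centre of its underside; x points to its far side (forward), y to its left, z up. A round dial is on its near side; its steel top plate (4 mm) has an H-shaped opening, the gate
- gate_center (a point): Centre of the H on top of the plate, 90 mm above the counter, axes as the casing. Two legs along x, centrelines at y = +22 and -22 mm, run from x = -32 to +32 mm; one cross lane along y at x = 0 joins them; slots are 16 mm wide. First slot: far half of the left leg; second: its near half; third: far half of the right leg; fourth: its near half
- slot3 (a point): Point at the top of the plate at the far end of the third slot (far right), where the middle of the stem comes to stand when fully home; fixed to the casing
- knob (a point): Centre of the lever's knob, z axis up along the stem. Black knob with a cross-shaped outline, 40 mm across in x and in y, 52 mm high, on a steel stem 10 mm thick. The stem tilts both ways about a pivot under the centre of the H, 30 mm above the counter; the knob's centre is 150 mm from the pivot (180 mm above the counter when upright)
- across (a joint): Sideways tilt of the lever, rad: 0 in the middle of the H, about -0.35 in the left leg, about +0.35 in the right leg. Knob centre relative to the pivot, in the casing's axes: 0.15 m * (sin(along), -sin(across)*cos(along), cos(across)*cos(along))
- along (a joint): Forward tilt of the lever, rad: 0 in the cross lane (free to cross within about 0.03), about +0.38 at the far end of a leg, -0.38 at the near end. The lever is stiff by friction only (about 3 N at the knob, either way), has no spring, stays where it is left and stops against the edges of the slots
- lobe_far: Far lobe of the knob: its outer face is 20 mm from the middle of the stem, 24 mm wide, 48 mm high; origin at the lobe's middle, 14 mm from the knob's centre
- lobe_near: Near lobe, likewise
- lobe_left: Left lobe, likewise
- lobe_right: Right lobe, likewise
- hex_driver: Loose black hex driver lying down, 26 mm thick, 135 mm long along its x; origin under the middle of its length. To be left alone
- load_cap: Loose brass load cell cap, 44 mm diameter, 30 mm high; origin at the centre of its underside. To be left alone
- dial_cover: Loose smoky grey acrylic dial cover, 72 mm diameter, 14 mm high; origin at the centre of its underside. To be left alone
- drive_plug: Loose steel square drive plug, base 34 by 34 by 16 mm with a 13 mm square stub to 38 mm height; origin at the centre of its underside. To be left alone

How it is judged:
By the outcome, as a careful person would: the job done as asked, in the order asked, and still so for the second after the job is handed in, with the robot touching nothing.
It also fails if it takes over 59 s, if anything falls off the work surface, if the arm or the gripper's body presses on something with over 40 N, if the wrist force passes 120 N, or if a joint passes its speed limit or range.

## Working session

There is one attempt and no reset: what is moved stays moved. The work goes in short steps, each a Python script; the robot and the scene stay as the last script left them, time stands still between calls to the robot, and variables do not carry over. Pictures are saved under pics/ and viewed, about 8 in all and at most 12, crops included, and the job is handed in when it is done.

```bash
mkdir -p pics; ls; python3 - <<'E'
from bench import ctrl, grab_frame, camera_params, find_in, spot_point
import cv2, numpy as np
for c in ("scene","top"):
    im=grab_frame(c); cv2.imwrite(f"pics/{c}0.png",im)
    p=camera_params(c); print(c,p["fx"],p["cx"],p["cy"],np.round(p["world_from_camera"],3).tolist())
    for t in ("casing","gate_center","slot3","knob","lobe_far","lobe_near","lobe_left","lobe_right","hex_driver","load_cap","dial_cover","drive_plug"):
        print(t,[(np.round(d["xy"],1).tolist(),round(d["score"],2)) for d in spot_point(c,t)[:2]])
print(ctrl.tcp_to_grasp,ctrl.get_time_s(),ctrl.get_eef_rot())
E
```

```text
pics
scene 486.2326429775624 332.0871672931891 246.89043051974446 [[-0.608, 0.482, -0.63, 1.143], [0.793, 0.35, -0.498, 0.48], [-0.02, -0.803, -0.595, 0.626], [0.0, 0.0, 0.0, 1.0]]
casing [([267.7, 255.1], 0.88), ([300.2, 317.8], 0.43)]
gate_center [([265.6, 220.4], 0.62)]
slot3 [([247.3, 220.6], 0.95)]
knob [([281.6, 190.9], 0.69)]
lobe_far [([273.4, 190.4], 0.74), ([285.4, 187.6], 0.27)]
lobe_near [([286.5, 188.7], 0.41)]
lobe_left [([286.1, 198.9], 0.54), ([199.2, 288.3], 0.16)]
lobe_right [([268.1, 252.4], 0.56), ([271.8, 186.9], 0.45)]
hex_driver [([199.9, 289.0], 0.68), ([266.4, 254.5], 0.4)]
load_cap []
dial_cover [([344.8, 284.1], 0.86)]
drive_plug [([299.6, 317.8], 0.69)]
top 455.65759070199823 318.2892530207401 243.95757193127878 [[0.007, -0.989, 0.151, 0.519], [-0.999, -0.013, -0.038, 0.082], [0.04, -0.15, -0.988, 0.914], [0.0, 0.0, 0.0, 1.0]]
casing [([408.4, 281.9], 0.94)]
gate_center [([423.0, 284.2], 0.65)]
slot3 [([435.7, 266.8], 0.9)]
knob [([400.6, 272.3], 0.77), ([432.6, 267.0], 0.44)]
lobe_far [([404.1, 269.3], 0.65)]
lobe_near [([399.4, 284.3], 0.62)]
lobe_left [([392.5, 277.6], 0.53)]
lobe_right [([411.1, 277.5], 0.56), ([500.8, 312.6], 0.34)]
hex_driver [([421.9, 208.3], 0.84), ([411.3, 278.5], 0.53)]
load_cap [([498.5, 314.6], 0.6)]
dial_cover [([312.9, 295.8], 0.86)]
drive_plug [([322.6, 235.2], 0.56)]
0.0187 1.3 [-13.21284818  89.99332736 -89.99071102]
```

View pics/scene0.png

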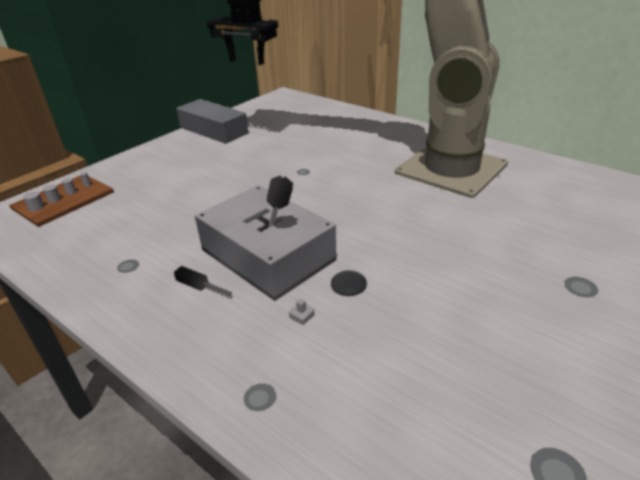

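View pics/top0.png

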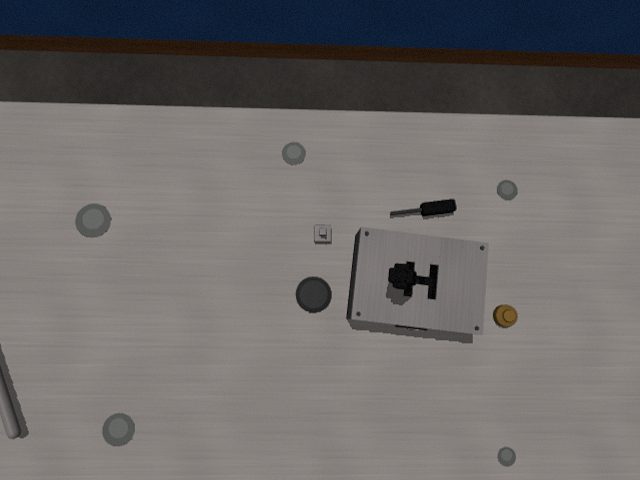

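```bash
cat > h.py <<'E'
import numpy as np
from bench import camera_params
def ray(c,xy):
    p=camera_params(c);T=np.array(p["world_from_camera"])
    d=T[:3,:3]@[(xy[0]-p["cx"])/p["fx"],(xy[1]-p["cy"])/p["fy"],1]
    return T[:3,3],d
def at_z(c,xy,z):
    o,d=ray(c,xy);return o+d*(z-o[2])/d[2]
def proj(c,P):
    p=camera_params(c);T=np.linalg.inv(np.array(p["world_from_camera"]))
    q=T[:3,:3]@np.asarray(P)+T[:3,3];return np.array([p["fx"]*q[0]/q[2]+p["cx"],p["fy"]*q[1]/q[2]+p["cy"]])
def tri(a,b):
    A=0;v=0
    for c,xy in (("scene",a),("top",b)):
        o,d=ray(c,xy);d=d/np.linalg.norm(d);M=np.eye(3)-np.outer(d,d);A=A+M;v=v+M@o
    return np.linalg.solve(A,v)
E
python3 - <<'E'
from h import *
np.set_printoptions(precision=4,suppress=True)
for n,a,b in (("casing",(267.7,255.1),(408.4,281.9)),("gate",(265.6,220.4),(423,284.2)),("slot3",(247.3,220.6),(435.7,266.8)),("knob",(281.6,190.9),(400.6,272.3)),("far",(273.4,190.4),(404.1,269.3)),("near",(286.5,188.7),(399.4,284.3)),("left",(286.1,198.9),(392.5,277.6)),("right",(271.8,186.9),(411.1,277.5)),("driver",(199.9,289),(421.9,208.3)),("cover",(344.8,284.1),(312.9,295.8)),("plug",(299.6,317.8),(322.6,235.2))): print(n,tri(a,b))
print(at_z("top",(423,284.2),.09),at_z("top",(435.7,266.8),.09),at_z("scene",(247.3,220.6),.09),at_z("scene",(265.6,220.4),.09),at_z("top",(498.5,314.6),0))
E
```

```text
casing [ 0.5832 -0.1371 -0.0008]
gate [ 0.5728 -0.1439  0.0795]
slot3 [ 0.6038 -0.1654  0.0876]
knob [ 0.5847 -0.0802  0.1761]
far [ 0.5919 -0.0889  0.1768]
near [ 0.567  -0.0809  0.1717]
left [ 0.5789 -0.0725  0.1582]
right [ 0.5799 -0.1023  0.1739]
driver [ 0.7381 -0.1711 -0.0043]
cover [ 0.5564  0.0521 -0.0043]
plug [ 0.679   0.0356 -0.0084]
[ 0.5726 -0.1418  0.09  ] [ 0.6047 -0.1663  0.09  ] [ 0.6056 -0.1606  0.09  ] [ 0.5834 -0.1311  0.09  ] [ 0.5187 -0.3182  0.    ]
```

The scene view shows the tester with the knob at about (281,191). In the top view the screws are near (367,234), (482,248), (477,328) and (359,314), and the H is centred near (421,281). The lever is in the left leg. I'll compute the casing pose and go above it for a close wrist view.

```bash
cat >> h.py <<'E'
from scipy.spatial.transform import Rotation as Ro
import warnings; warnings.filterwarnings("ignore")
def rpy(jaw):  # tool down, jaw axis at world angle jaw (deg)
    a=np.radians(jaw);x=np.array([0,0,-1.]);z=np.array([np.cos(a),np.sin(a),0]);y=np.cross(z,x)
    return Ro.from_matrix(np.column_stack([x,y,z])).as_euler("xyz",degrees=True)
E
python3 - <<'E'
from h import *
from bench import ctrl, grab_frame, spot_point, find_in
import cv2
np.set_printoptions(precision=4,suppress=True)
s=[at_z("top",p,.09) for p in ((367,234),(482,248),(477,328),(359,314))]
c=sum(s)/4; l=(s[0]+s[3])/2-(s[1]+s[2])/2; f=(s[0]+s[1])/2-(s[2]+s[3])/2
print(c,np.linalg.norm(l),np.linalg.norm(f),np.degrees(np.arctan2(-l[0],l[1])),np.degrees(np.arctan2(f[1],f[0])))
R=Ro.from_euler("xyz",ctrl.get_eef_rot(),degrees=True).as_matrix();print(R, camera_params("wrist"))
yaw=-6
for j in (yaw,yaw+90,yaw-90,yaw+180): print(j,ctrl.ik([.577,-.14,.36],rpy(j)))
im=cv2.imread("pics/top0.png")[215:345,340:500];cv2.imwrite("pics/topc.png",cv2.resize(im,None,fx=5,fy=4.6,interpolation=3))
E
```

```text
[ 0.5794 -0.1391  0.09  ] 0.21531537738115333 0.14696233227435934 -6.271633444354717 -6.25859900249667
[[ 0.      0.9735  0.2287]
 [-0.0001  0.2287 -0.9735]
 [-1.     -0.      0.0001]] {'fx': 372.85441673971735, 'fy': 372.85441673971735, 'cx': 318.5130837039438, 'cy': 235.777258492664, 'hand_eye': array([[-0.0007, -0.3059,  0.9521, -0.1616],
       [-0.0005, -0.9521, -0.3059,  0.0837],
       [ 1.    , -0.0007,  0.0005, -0.0003],
       [ 0.    ,  0.    ,  0.    ,  1.    ]])}
-6 [ 41.5877  17.8208 -42.6889  72.9398  12.0011  93.6834  -4.918 ]
84 [ 43.1961  18.3384 -45.0778  72.8536  12.9022  93.8729  84.4972]
-96 [ 36.4056  16.4392 -35.2897  73.2262   9.4243  93.1891 -93.2355]
174 None
```

```bash
python3 - <<'E'
from h import *
from bench import ctrl, grab_frame, spot_point, find_in
import cv2
np.set_printoptions(precision=4,suppress=True)
ctrl.goto([.58,-.135,.33],rpy(-96.3))
ctrl.set_gripper(0.0)
P=np.array(ctrl.get_ee_pos());R=Ro.from_euler("xyz",ctrl.get_eef_rot(),degrees=True).as_matrix()
im=grab_frame("wrist");cv2.imwrite("pics/w1.png",im)
p=camera_params("wrist");H=np.array(p["hand_eye"]);T=np.eye(4);T[:3,:3]=R;T[:3,3]=P;W=T@H
np.savez("w1.npz",W=W)
def atz(xy,z):
    d=W[:3,:3]@[(xy[0]-p["cx"])/p["fx"],(xy[1]-p["cy"])/p["fy"],1];return W[:3,3]+d*(z-W[2,3])/d[2]
for t,z in (("gate_center",.09),("slot3",.09),("knob",.171),("lobe_far",.171),("lobe_near",.171),("lobe_left",.171),("lobe_right",.171)):
    for d in spot_point("wrist",t)[:1]: print(t,np.array(d["xy"]),round(d["score"],2),atz(d["xy"],z))
print(ctrl.get_time_s(),ctrl.get_opening(),P,ctrl.get_ft_force())
E
```

```text
gate_center [322.1 196.8] 0.8 [ 0.5791 -0.1391  0.09  ]
slot3 [344.  173.2] 0.84 [ 0.6021 -0.1653  0.09  ]
knob [265.2 224.3] 0.74 [ 0.5768 -0.0869  0.171 ]
lobe_far [263.3 204.1] 0.8 [ 0.5953 -0.0881  0.171 ]
lobe_near [266.1 239.4] 0.53 [ 0.5627 -0.0855  0.171 ]
lobe_left [249.8 223.1] 0.79 [ 0.5794 -0.0734  0.171 ]
lobe_right [279.8 220.6] 0.72 [ 0.5788 -0.1004  0.171 ]
5.55 0.0006561607377551393 [ 0.58  -0.135  0.33 ] [-0.6069  0.8265  0.0173]
```

View pics/w1.png

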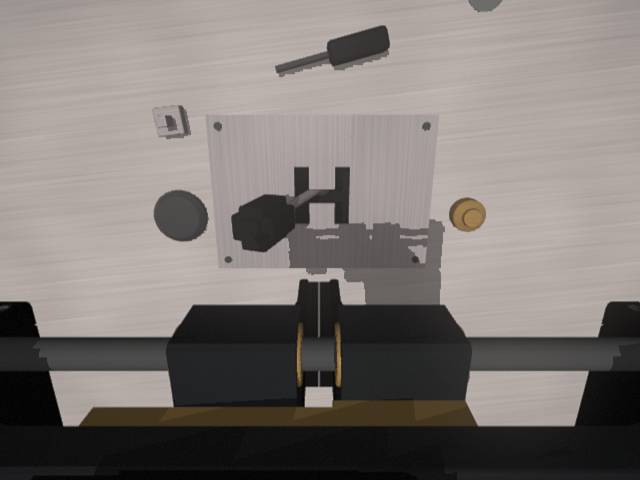

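View pics/topc.png

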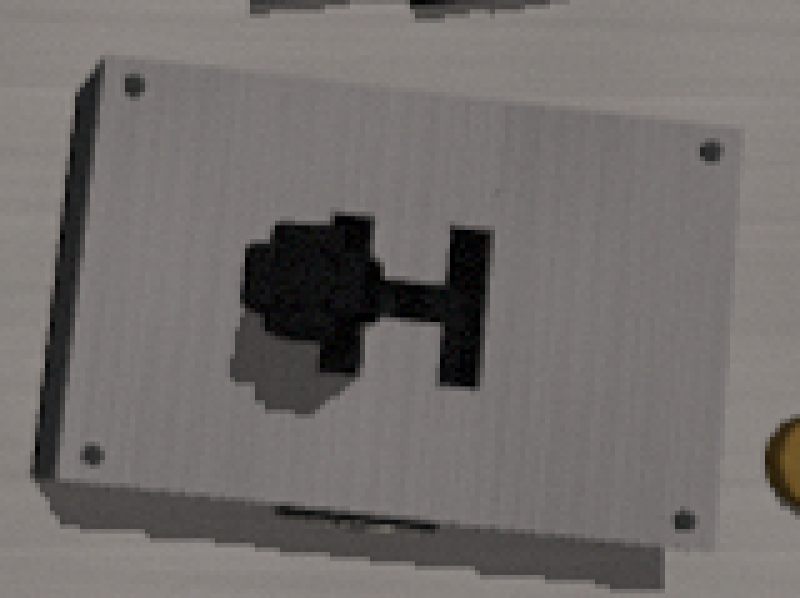

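The wrist view puts the gate centre at (322,197), which matches the top view. The knob blob spans columns 232–294 and rows 194–252, so the lever looks nearly level with the cross lane. I'll fit `along` by projecting the model outline.

```bash
cat >> h.py <<'E'
C=np.array([.5793,-.1391,0]);YAW=-6.27
RC=Ro.from_euler("z",YAW,degrees=True).as_matrix()
def lever(ac,al):  # knob axes in the world: origin pivot
    z=np.array([np.sin(al),-np.sin(ac)*np.cos(al),np.cos(ac)*np.cos(al)])
    return C+[0,0,.03],RC@Ro.from_euler("XY",[ac,al]).as_matrix()
def outline(ac,al):
    o,R=lever(ac,al);b=[]
    for hx,hy in ((.02,.012),(.012,.02)):
        for sx in(-1,1):
            for sy in(-1,1):
                for h in(.126,.174): b.append(o+R@[sx*hx,sy*hy,h])
    return np.array(b)
E
python3 - <<'E'
from h import *
np.set_printoptions(precision=1,suppress=True)
W=np.load("w1.npz")["W"];p=camera_params("wrist");Wi=np.linalg.inv(W)
def pw(P):
    q=Wi[:3,:3]@P+Wi[:3,3];return [p["fx"]*q[0]/q[2]+p["cx"],p["fy"]*q[1]/q[2]+p["cy"]]
for ac in (-.35,):
  for al in (-.15,-.1,-.05,0,.05,.1):
    o=outline(ac,al);t=np.array([proj("top",x) for x in o]);w=np.array([pw(x) for x in o]);s=np.array([proj("scene",x) for x in o])
    print(al,"top",t.min(0),t.max(0),"wr",w.min(0),w.max(0),"sc",s.min(0),s.max(0))
E
```

```text
-0.15 top [387.4 273.8] [416.9 301.1] wr [231.9 207.8] [298.4 272.9] sc [271.3 170.3] [301.5 205.8]
-0.1 top [387.7 269.2] [417.2 295.6] wr [230.9 201.1] [297.7 264.6] sc [268.7 171.3] [298.4 207. ]
-0.05 top [388.1 263.9] [417.6 291.2] wr [230.1 194.4] [297.1 255.9] sc [266.1 172.4] [295.1 208.4]
0 top [388.5 258.6] [417.9 287.4] wr [229.6 187.6] [296.7 246.7] sc [263.5 173.8] [291.8 209.9]
0.05 top [388.9 253.4] [418.2 283.6] wr [229.4 180.8] [296.4 237. ] sc [260.8 175.3] [288.3 211.5]
0.1 top [389.4 248.4] [418.6 279.8] wr [229.4 173.9] [296.7 227. ] sc [258.1 177. ] [284.8 213.2]
```

`along` is about −0.04 in both views, so the lever sits just on the near side of the lane. I'll nudge it about 6 mm forward with the closed fingers, then check.

```bash
cat >> h.py <<'E'
def wp(x,y,z=.146): return (C+RC@np.array([x,y,0])+[0,0,z]).tolist()
def loc(P): return RC.T@(np.array(P)-C)
E
python3 - <<'E'
from h import *
from bench import ctrl, grab_frame
import cv2
np.set_printoptions(precision=4,suppress=True)
ctrl.line_to(wp(-.085,.0514,.25),.25)
ctrl.line_to(wp(-.085,.0514),.2)
f0=np.array(ctrl.get_ft_force())
ctrl.line_to(wp(-.042,.0514),.12)
for x in (-.038,-.034,-.031,-.029):
    ctrl.line_to(wp(x,.0514),.04); print(loc(ctrl.get_ee_pos()),RC.T@(ctrl.get_ft_force()-f0),ctrl.get_time_s())
ctrl.line_to(wp(-.085,.0514),.2)
P=np.array(ctrl.get_ee_pos());R=Ro.from_euler("xyz",ctrl.get_eef_rot(),degrees=True).as_matrix()
t=grab_frame("top");cv2.imwrite("pics/t2.png",t);cv2.imwrite("pics/s2.png",grab_frame("scene"))
cv2.imwrite("pics/tc2.png",cv2.resize(t[215:345,340:500],None,fx=5,fy=4.6,interpolation=3))
print(ctrl.get_time_s())
E
```

```text
[-0.0381  0.0513  0.1462] [ 0.0792 -0.0196 -1.4895] 7.6333
[-0.0342  0.0515  0.146 ] [-1.9349  0.7165  1.265 ] 7.8833
[-0.0309  0.0515  0.146 ] [-1.9223  1.1732  0.439 ] 8.1333
[-0.029   0.0515  0.1459] [-1.4492  0.4374  2.0166] 8.3833
8.9167
```

View pics/tc2.png

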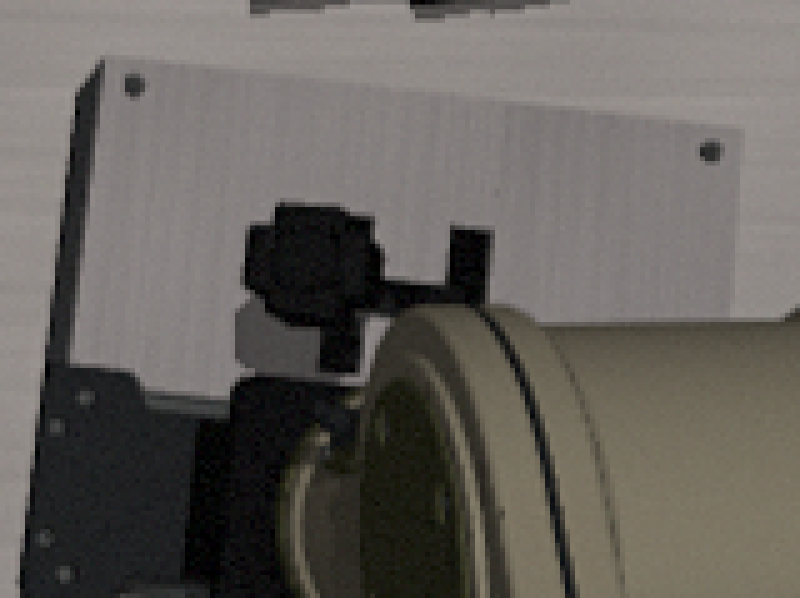

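The knob now spans rows 259–286 in the top view, so `along` is about 0 and it has reached the lane. Next is the push across.

```bash
python3 - <<'E'
from h import *
from bench import ctrl, grab_frame
import cv2
np.set_printoptions(precision=4,suppress=True)
ctrl.line_to(wp(-.085,.125),.2)
ctrl.line_to(wp(0,.125),.2)
f0=np.array(ctrl.get_ft_force())
for y in (.1,.08,.06,.04,.02,.005,-.001,-.004,-.007,-.01,-.013,-.016,-.019):
    ctrl.line_to(wp(0,y),.08); f=RC.T@(ctrl.get_ft_force()-f0); print(y,loc(ctrl.get_ee_pos()),f,ctrl.get_time_s())
    if abs(f[1])>12 or abs(f[0])>15: break
ctrl.line_to(wp(0,.125),.2)
t=grab_frame("top");cv2.imwrite("pics/tc3.png",cv2.resize(t[215:345,340:500],None,fx=5,fy=4.6,interpolation=3))
print(ctrl.get_time_s())
E
```

```text
0.1 [-0.0001  0.0991  0.1462] [-0.5882  1.146   0.0731] 10.4667
0.08 [0.0004 0.0801 0.1466] [-0.8528  3.586   2.5151] 10.8667
0.06 [0.     0.0598 0.146 ] [0.483  1.2697 0.3838] 11.2667
0.04 [-0.0002  0.0396  0.1457] [-0.1236  1.2979 -1.0414] 11.6667
0.02 [-0.0002  0.0194  0.1457] [-0.7351  1.1759 -0.5614] 12.0667
0.005 [-0.0002  0.0044  0.1458] [-0.8653  1.5157 -0.3833] 12.4
-0.001 [-0.0001 -0.0011  0.1458] [-0.4564  2.672  -1.1561] 12.65
-0.004 [-0.0001 -0.004   0.1459] [-0.4122  3.5727 -0.7589] 12.9
-0.007 [-0.     -0.0073  0.1459] [-1.0457  3.6405 -2.5949] 13.15
-0.01 [-0.     -0.0103  0.146 ] [-0.6917  3.1054 -1.6804] 13.4
-0.013 [ 0.     -0.0133  0.146 ] [-0.4973  3.0044 -1.2732] 13.65
-0.016 [ 0.     -0.0164  0.146 ] [-0.6582  3.9181 -1.9682] 13.9
-0.019 [ 0.     -0.0193  0.146 ] [-0.5717  2.8935 -1.4449] 14.15
15.0667
```

View pics/tc3.png

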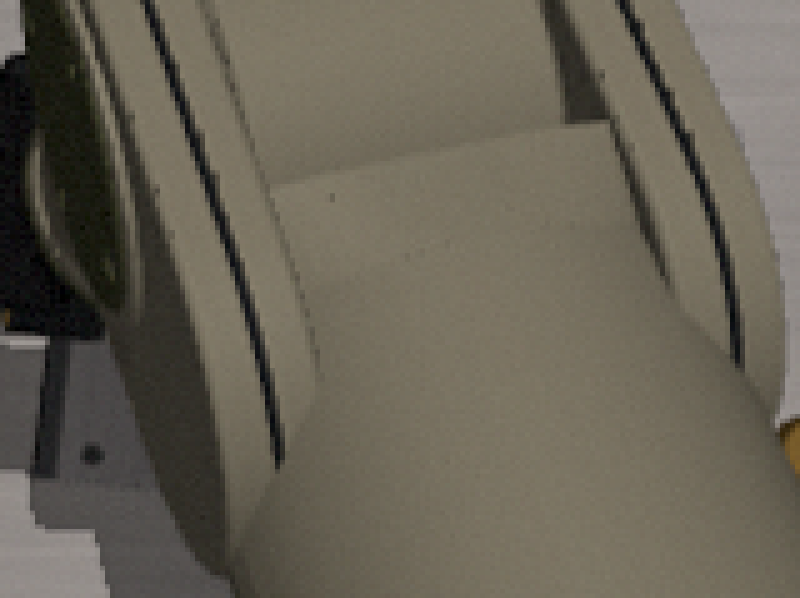

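The arm hides the lever in this picture, and no end stop has been felt yet. I'll continue the push until the force rises.

```bash
python3 - <<'E'
from h import *
from bench import ctrl, grab_frame
import cv2
np.set_printoptions(precision=4,suppress=True)
f0=np.array(ctrl.get_ft_force())
ctrl.line_to(wp(0,-.012),.2)
for y in np.arange(-.019,-.034,-.002):
    ctrl.line_to(wp(0,y),.06); f=RC.T@(ctrl.get_ft_force()-f0); print(loc(ctrl.get_ee_pos()),f,ctrl.get_time_s())
    if abs(f[1])>12 or abs(f[0])>15: break
ctrl.line_to(wp(0,.125),.25)
ctrl.line_to(wp(-.085,.125),.25)
cv2.imwrite("pics/s3.png",cv2.resize(grab_frame("scene")[130:330,170:370],None,fx=3,fy=3,interpolation=3))
print(ctrl.get_time_s())
E
```

```text
[ 0.0001 -0.0186  0.146 ] [ 0.4926 -0.1262 -0.8253] 16.1667
[-0.     -0.0202  0.1459] [ 1.8451  1.9651 -1.9709] 16.4167
[-0.0001 -0.0216  0.1457] [ 1.3611  4.7342 -3.5137] 16.6667
[-0.0001 -0.0222  0.1456] [ 0.961  10.0235 -2.976 ] 16.9167
[-0.0001 -0.0228  0.1454] [ 1.9671 12.0436 -3.9944] 17.1667
18.4667
```

View pics/s3.png

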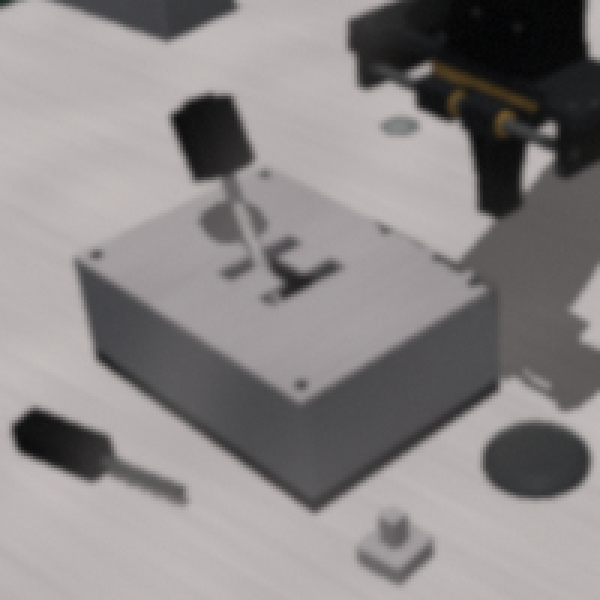

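The lever stands in the right leg at its end stop, level with the lane. Now I push forward.

```bash
python3 - <<'E'
from h import *
from bench import ctrl, grab_frame
import cv2
np.set_printoptions(precision=4,suppress=True)
ctrl.line_to(wp(-.085,-.053),.25)
f0=np.array(ctrl.get_ft_force())
for x in [-.045,-.03,-.015,0,.01]+list(np.arange(.014,.045,.002)):
    ctrl.line_to(wp(x,-.053),.08); f=RC.T@(ctrl.get_ft_force()-f0); print(loc(ctrl.get_ee_pos()),f,ctrl.get_time_s())
    if abs(f[0])>18 or abs(f[1])>15: break
ctrl.line_to(wp(-.1,-.053),.25)
ctrl.line_to(wp(-.1,.125),.3)
cv2.imwrite("pics/s4.png",cv2.resize(grab_frame("scene")[130:330,170:370],None,fx=3,fy=3,interpolation=3))
t=grab_frame("top");cv2.imwrite("pics/tc4.png",cv2.resize(t[200:345,340:520],None,fx=4,fy=4,interpolation=3))
o=outline(.35,.38);w=np.array([proj("top",x) for x in o]);s=np.array([proj("scene",x) for x in o])
print("expect top crop",(w.min(0)-[340,200])*4,(w.max(0)-[340,200])*4,"scene crop",(s.min(0)-[170,130])*3,(s.max(0)-[170,130])*3)
print(ctrl.get_time_s())
E
```

```text
[-0.0452 -0.0526  0.1458] [-0.2115  0.3048 -0.4685] 19.975
[-0.0301 -0.0529  0.1459] [-0.4447 -0.5271 -0.5307] 20.3167
[-0.0152 -0.053   0.1459] [-0.8993 -0.2202 -0.5581] 20.6583
[-0.0001 -0.0529  0.1458] [-2.5005 -0.6639 -0.5021] 21.0
[ 0.0098 -0.0529  0.1457] [-1.2475  0.5944 -1.2135] 21.275
[ 0.014 -0.053  0.146] [-1.7007 -0.2867 -0.8658] 21.525
[ 0.016 -0.053  0.146] [-2.7621 -0.0605 -2.0276] 21.775
[ 0.0182 -0.053   0.146 ] [-2.364   0.4124 -2.5163] 22.025
[ 0.0205 -0.0532  0.1463] [-2.4496 -1.0077 -0.7804] 22.275
[ 0.022  -0.0531  0.146 ] [-3.9487 -0.4799 -1.0897] 22.525
[ 0.0232 -0.0531  0.1457] [-7.6072  0.186   0.726 ] 22.775
[ 0.0241 -0.0531  0.1454] [-12.8918   0.1533   2.6322] 23.025
[ 0.0251 -0.0532  0.1451] [-17.228    0.4371   4.5868] 23.275
[ 0.0258 -0.0532  0.1448] [-23.1875   0.2933   7.0125] 23.525
expect top crop [413.6869 120.0348] [573.7482 263.2268] scene crop [102.9139 130.6107] [208.3216 229.3694]
25.0333
```

View pics/s4.png

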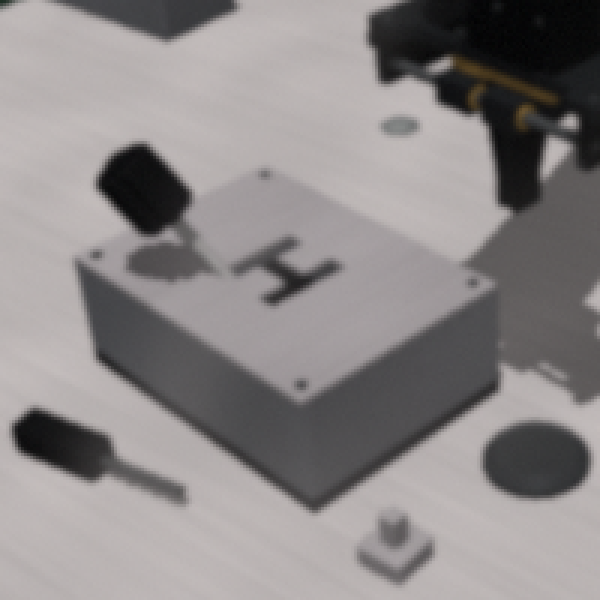

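View pics/tc4.png

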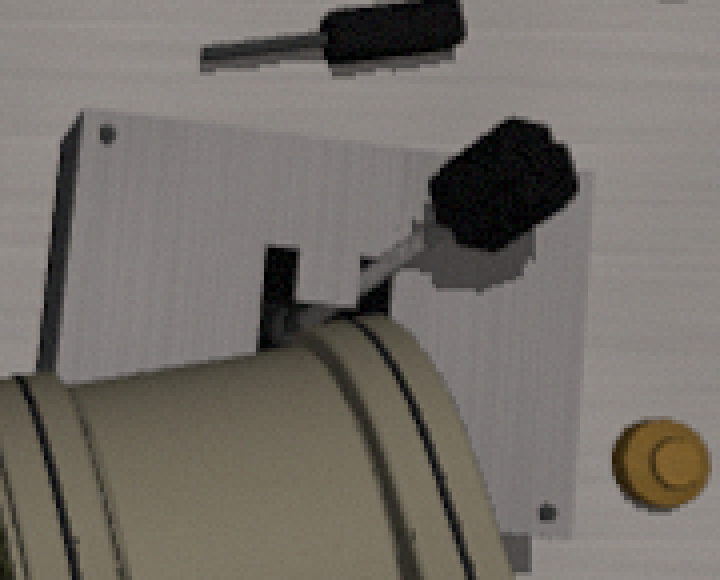

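```bash
python3 -c "
from bench import ctrl,order
print(ctrl.get_ft_force(),ctrl.get_time_s()); print(order.close_job())"
```

```text
[-0.06365945 -0.17483004  0.1021921 ] 25.0333
the job is handed in; nothing more can be done
None
```

The range lever is in the third slot (far right), pushed home against its end stop, and I handed the job in at about 25 s. I kept the fingers closed throughout and never pinched the knob.

- **Middle:** the lever started just on the near side of the cross lane, tilted about −0.04 rad. I nudged it forward, and the top view then showed it level with the lane.
- **Across:** my first push ended before the stop. I pushed again until the force rose to about 12 N, and the scene view showed the lever in the right leg.
- **Forward:** I pushed until the end stop held with about 23 N, then backed the arm clear.

**Last checks:** after I backed away, both views showed the lever standing in the far right slot. The far edge of the knob in the top view was within a pixel of where it should be when fully home. The scene view put the knob about 5 pixels off, on the side of more tilt rather than less, and I put that down to calibration. The force on the tool was near zero at hand-in. The four loose parts look to be where they started; I judged that by eye and did not measure it.

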